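# Roll a food tin up the sloping tin rack into its seat

## Task

A food tin lies on its side at the foot of the sloping steel tin rack. With the fingertips, push it slowly and steadily up the ramp, over the ridge at the top and fully home into the seat against the back stop, without letting it run away or roll back. Only push it, gently: do not squeeze or lift the tin, leave it resting there on its own, and leave the standing tin, the paper cup and the bowl where they are.

Things in the scene. Friction and masses are not known exactly. Their poses are not given: they have to be found in the camera images.
- rack: Plain steel tin rack fixed to the work surface, one lane 118 mm wide inside, 255 mm long. Origin on the work surface under it; x points horizontally up the ramp, y across the lane, z up. In its frame, mm (x, z): foot of the ramp (-120, 22), ridge (52, 52), foot of the back stop (106, 45). Centre of the lying tin: start (-101, 62), over the ridge (52, 89), home (75, 86).
- ramp: The rack's deck, fixed, rising at 10 degrees. Origin at its foot in mid-lane; x runs up the slope, z square out of the deck; it ends at the ridge, x = 175 mm. Front lip at the foot: 4 mm thick, stands 9 mm above the deck. Side rails: 3 mm thick, 14 mm above the deck. The tin can be pushed from behind above lip and rails.
- seat (a point): Centre of the lying tin when it is fully home. The seat behind the ridge falls 8 degrees to the back stop, a plate 40 mm high; once over the ridge the tin rolls the last 23 mm to the stop by itself and stays there. Axes as the rack's.
- tin: Closed food tin with a plain paper label, lying on its side against the rack's front lip; 73 mm diameter, 110 mm long, 0.3 to 0.55 kg, rolls freely; its smooth skin slips on the fingers (friction about 0.4). Origin at its centre; y is the cylinder's axis, across the lane; x and z turn as it rolls.
- tin_up: The same kind of tin standing upright on the work surface beside the rack, 73 mm in diameter, 111 mm high; origin at the centre of its underside. Not to be moved.
- papercup: Empty paper cup standing on the work surface on the other side of the rack, 84 mm across the rim, 100 mm high; origin at the centre of its underside. Not to be moved.
- bowl: White china bowl on the work surface near the rack, 116 mm across, 55 mm high; origin at the centre of its underside. Not to be moved.
Things that resemble listed ones, but are neither listed nor needed, are in the scene too. Leave any orange or turquoise look-alike of the tin alone.

How it is judged:
On the way, in this order (a step that is already met when the one before it is completed fails the run):
1. the tin is part of the way up the ramp, still on the deck (x of tin in the frame of rack between -0.06 and 0.04 m and z of tin in the frame of ramp below 0.0425 m), for 0.2 s.
2. the tin is past the ridge, in the seat (x of tin in the frame of rack above 0.068 m), for 0.2 s.
At the end, for the whole second after the job is handed in: the tin lies still and untouched in the seat behind the ridge, its centre within 6 mm of home along the rack and 5 mm in height, square across the lane within 6 degrees (x of tin in the frame of rack between 0.069 and 0.081 m and z of tin in the frame of rack between 0.08 and 0.091 m and angle between the y axis of tin and the y axis of rack, either way round below 0.1 rad and linear speed of tin below 0.02 m/s).
It fails at once if the tin runs or rolls back freely (faster than 0.3 m/s, gained in about 40 mm of free rolling) (linear speed of tin above 0.3 m/s).
It fails at once if the tin is lifted more than 12 mm off the ramp (z of tin in the frame of ramp above 0.0485 m).
It fails at once if the tin is squeezed or pressed with more than 30 N (contact force between the fingers and tin above 30 N).
It fails at once if the standing tin, the paper cup or the bowl is moved over 20 mm (distance of any of tin_up, papercup, bowl from where it was at the start of the episode above 0.02 m).
It also fails if it takes over 35 s, if anything falls off the work surface, if the arm or the gripper's body presses on something with over 40 N, if the wrist force passes 120 N, or if a joint passes its speed limit or range.

## Robot

A 6-joint arm with a two-finger parallel gripper is mounted at the origin on the work surface. World frame = base frame: x ahead of the robot, y to its left, z up, the work surface at z = 0. Lengths are in m, angles in rad, forces in N, time in s.
With the tool pointing down it reaches from about 0.375 to 0.9 m from the base axis. Payload 3.1 kg.
Tool frame: the origin (TCP) lies at the very end of the fingers, on their centre line; the grasp point (between the pads) lies robot.grasp_offset behind it (robot.grasp_offset is the distance from the TCP to the grasp point, in m); z points along the fingers, y is the direction in which the jaws open and shut (so a half turn about z gives the same grasp; the last joint's range is limited). The gripper opens to 87 mm and grips with 3 to 60 N. Pads are 19 mm wide; open, the fingers measure 117 mm over their backs; the gripper's body (75 mm by 190 mm) begins 51 mm behind the grasp point.
Start: joints at [-1.421, 0.527, 1.433, -0, 1.181, -0.178], TCP at [0.202, -0.591, 0.223] pointing down, gripper open.
Joint ranges: [-3.08, 3.08], [-0.75, 2.2], [0.22, 2.44], [-1.43, 4.57], [0, 2.65], [-2.85, 2.85]. Speed limits (rad/s): [2.79, 2.79, 3.14, 3.14, 3.14, 3.14].

## Interface

Orientations are given as a unit quaternion [x, y, z, w].
In Python, from rig import robot gives the robot as it stands.
- The arm moves only by the tool drive_tool, never from a script. Its argument "targets" is one flat list of numbers, 6 for each row, row after row: the shift along the tool's x, y, z in cm, then the turn, a rotation vector about the tool's x, y, z in degrees. A call has 1 to 12 rows; each row is the pose to reach, as a shift and turn from the pose commanded when the call began, along the tool's axes at that moment; what a row does not reach only later rows make up. A row lasts 1/12 s, in which the tool goes at most 41.7 mm and 7.16 degrees, less where a joint would pass 70% of its speed; a pose out of reach is approached as far as the arm can. A call with a gripper value outside its range is refused whole. "grip" is the gripper command: -1 is fully open, 1 is shut, values between are in proportion, set as the call begins (left out, the last holds). The fingers move at their own pace and stop on an object; "squeeze" is the grip in N (left out, the last holds). Time passes only in rows, so rows that repeat a pose let the fingers close. It gives the time, the measured TCP pose, the force and the opening at its end, in the units of the state.
- robot.get_obs(): the state, without advancing time (a new reading comes with each control period).
- robot.camera(name): name is "scene" or "top" or "wrist"; returns (picture, depth): 384x512x3 uint8, red, green, blue; 384x512 float32, m along the optical axis (not along the pixel's ray), 0 where there is no reading.
- robot.calibration(name): a dict with "mtx" (3x3 intrinsics, pixels), "distortion" ([k1, k2, p1, p2, k3] as OpenCV has them; the pictures are not rectified), "R" (3x3) and "t" (3): a world point X has camera coordinates R X + t; the wrist camera has in their place "hand_eye" (4x4, takes a point from camera to tool coordinates, whose origin is the TCP and whose axes are the flange's). Camera axes: x right, y down, z forward; pixel columns grow to the right and rows downward; lengths in m; the calibration is good to about 2 mm. A picture is of the moment at which its call begins: read the wrist's pose just before it. calibration takes no time and is no camera call.
- robot.hand_in(): hands the job in, once; it reports no verdict.
The state is a dict: "time": time; "q": joint angles; "joint_velocities": joint speeds; "joint_torque": joint torques, N m; "position": TCP position; "tool_rot": TCP orientation; "ft_force": force on the tool from outside, world axes, zero at the start; "moment": the same for the moment, N m; "grip_width": finger opening in m.
Only numpy, scipy, OpenCV 4.12 (cv2) and the standard library are available. Lean on these libraries where they do the work, as an engineer would, in place of code of your own. Each camera call takes 0.05 s, during which the arm holds its last target.

## Working session

There is one attempt and no reset: what is moved stays moved. The work goes in short steps, Python scripts to look and compute and a tool call to move; the robot and the scene stay as the last step left them, time stands still between calls to the robot, and variables do not carry over. Pictures are saved under pics/ and viewed, and the job is handed in when it is done.

Besides the shell and the picture viewer there is one more tool, called by a JSON object that holds its "op" and its "data". drive_tool: Moves the arm, as the interface text tells. Its arguments: {"type":"object","properties":{"targets":{"type":"array","items":{"type":"number"}},"grip":{"type":"number"},"squeeze":{"type":"number"}},"required":["targets"]}

```bash
mkdir -p pics; ls; python3 - <<'E'
from rig import robot
import cv2,numpy as np
print(robot.get_obs(), robot.grasp_offset)
for n in ("scene","top"):
    p,d=robot.camera(n); cv2.imwrite(f"pics/{n}0.png",p[:,:,::-1]); np.savez(f"{n}0.npz",p=p,d=d)
    c=robot.calibration(n); print(n,c, -np.array(c["R"]).T@np.array(c["t"]))
print(robot.calibration("wrist"))
E
```

```text
pics
{'time': 0.0, 'q': array([-1.42051149e+00,  5.28451293e-01,  1.43391927e+00,  5.77810010e-06,
        1.18136979e+00, -1.78517711e-01]), 'joint_velocities': array([-1.38142069e-03, -2.97767352e-05,  9.08285164e-04, -7.73389077e-04,
       -3.64287613e-04,  2.69213160e-04]), 'joint_torque': array([ 7.49445553e-04, -4.40039170e+01, -1.76589668e+01,  6.34509372e-02,
        5.83671767e-02, -1.65780184e-04]), 'position': array([ 0.20172601, -0.59077448,  0.22157537]), 'tool_rot': array([ 9.86516132e-01,  1.63660529e-01,  1.78297209e-05, -1.07370505e-03]), 'ft_force': array([ 0.11146559,  0.21943156, -0.20161906]), 'moment': array([-0.01646573,  0.02259231, -0.02959454]), 'grip_width': 0.08687881763818098} 0.0187
scene {'mtx': array([[354.80403669,   0.        , 258.94931466],
       [  0.        , 354.80403669, 187.9586203 ],
       [  0.        ,   0.        ,   1.        ]]), 'distortion': array([-0.11358207,  0.        ,  0.        ,  0.        ,  0.        ]), 'R': array([[ 0.63856677,  0.76953672, -0.00676163],
       [ 0.62503109, -0.52374089, -0.57881915],
       [-0.44896394
[... 517 characters left out ...]
612512]]), 't': array([0.07714955, 0.53538691, 0.78989332])} [0.39985052 0.08336033 0.86584829]
{'mtx': array([[288.96740542,   0.        , 252.34510486],
       [  0.        , 288.96740542, 196.05371526],
       [  0.        ,   0.        ,   1.        ]]), 'distortion': array([-0.05226622,  0.        ,  0.        ,  0.        ,  0.        ]), 'hand_eye': array([[ 1.37192616e-04, -9.65082522e-01, -2.61946002e-01,
         7.03432971e-02],
       [ 9.99999990e-01,  1.25449288e-04,  6.15535211e-05,
        -7.43099029e-05],
       [-2.65432878e-05, -2.61946008e-01,  9.65082529e-01,
        -1.61508973e-01],
       [ 0.00000000e+00,  0.00000000e+00,  0.00000000e+00,
         1.00000000e+00]])}
```

View pics/scene0.png

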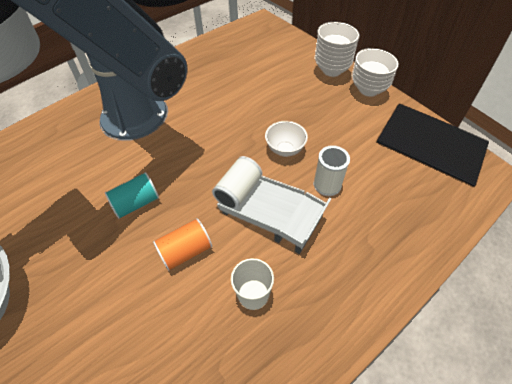

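View pics/top0.png

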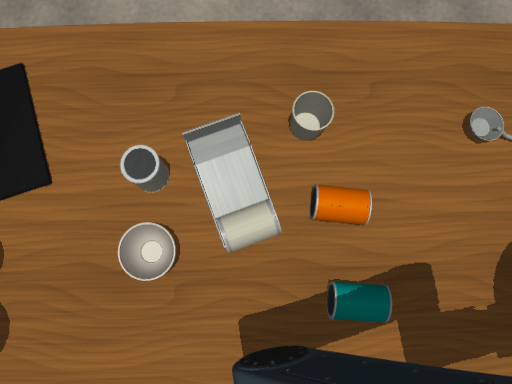

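The cream tin on the rack is at top (250,227), scene (238,183), lying against the lip. The orange tin at top (341,204) and the turquoise one at top (360,301) are look-alikes off the rack. I'll confirm with an enlarged crop.

```bash
python3 - <<'E'
import cv2,numpy as np
z=np.load("top0.npz");p=z["p"];c=p[100:260,110:290]
cv2.imwrite("pics/crop1.png",cv2.resize(c,None,fx=4,fy=3.7,interpolation=cv2.INTER_CUBIC)[:600,:,::-1]) 
z=np.load("scene0.npz");p=z["p"];c=p[110:260,200:360]
cv2.imwrite("pics/crop2.png",cv2.resize(c,None,fx=4,fy=4,interpolation=cv2.INTER_CUBIC)[:600,:,::-1]) 
E
```

```text
(no output)
```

View pics/crop1.png

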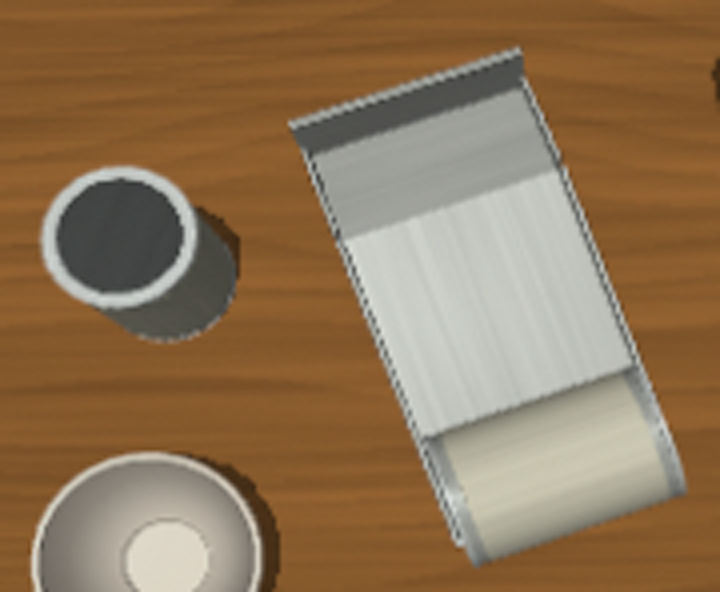

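View pics/crop2.png

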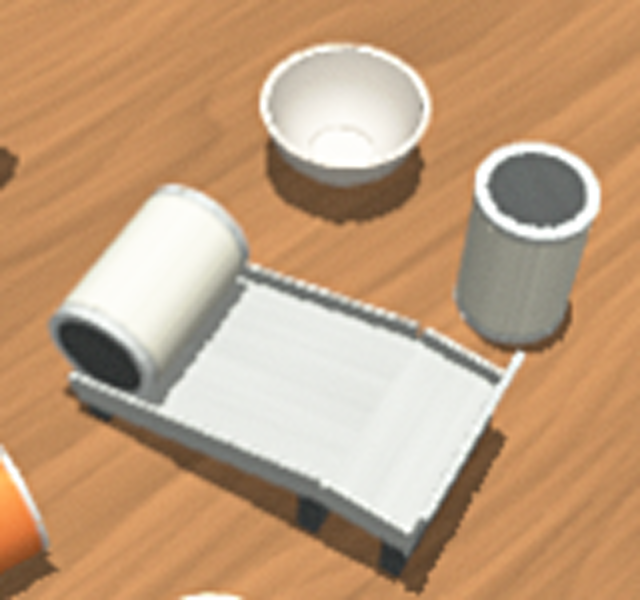

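Confirmed: the cream tin lies at the rack's foot in crop 1 at (565,465), with the ridge from (342,238) to (560,168) and the back stop edge from (290,125) to (520,50). Now measuring the rack frame and the tin.

```bash
cat > h.py <<'E'
from rig import robot
import cv2,numpy as np
def cam(n):
    c=robot.calibration(n); return [np.array(c[k]) for k in("mtx","distortion","R","t")]
def ray(n,uv,z):
    K,D,R,t=cam(n); q=cv2.undistortPoints(np.array(uv,float).reshape(-1,1,2),K,D)[:,0]
    d=np.c_[q,np.ones(len(q))]@R; C=-R.T@t
    return C+d*((z-C[2])/d[:,2])[:,None]
def cloud(n,dep):
    K,D,R,t=cam(n); h,w=dep.shape
    u,v=np.meshgrid(np.arange(w),np.arange(h)); q=cv2.undistortPoints(np.stack([u.ravel(),v.ravel()],1).astype(float).reshape(-1,1,2),K,D)[:,0]
    X=np.c_[q,np.ones(len(q))]*dep.reshape(-1,1)
    return ((X-t)@R).reshape(h,w,3)
E
python3 - <<'E'
from h import *
r=ray("top",[(195.5,164.3),(250,145.4)],.052); print("ridge",r, r.mean(0))
b=ray("top",[(182.5,133.8),(240,113.5)],.085); print("stop top",b,b.mean(0))
f=ray("top",[(188.75,141.1),(241.25,123.8)],.045); print("foot",f,f.mean(0))
for e in(r,b,f):
    d=e[0]-e[1]; print(np.linalg.norm(d),"ydir ang",np.degrees(np.arctan2(d[1],d[0])))
z=np.load("top0.npz");P=cloud("top",z["d"])
# tin: cream mask
hsv=cv2.cvtColor(z["p"],cv2.COLOR_RGB2HSV)
reg=np.zeros((384,512),bool); reg[100:260,180:290]=1
T=P[reg&(P[...,2]>.075)&(P[...,2]<.11)]; T=T[T[:,0]<r[:,0].mean()-.05]
print("tin top pts",len(T),T.mean(0),T[:,2].max()); C=np.cov(T[:,:2].T);w,V=np.linalg.eigh(C);print(w,V, np.degrees(np.arctan2(V[1,1],V[0,1])))
A=np.c_[T[:,0]**0*1,T[:,:2]]
# rack all points: min area rect of z>0.015
m=reg&(P[...,2]>.015)&(P[...,2]<.12)
n,l,s,c=cv2.connectedComponentsWithStats(m.astype(np.uint8)); k=1+np.argmax(s[1:,4]); Q=P[l==k]
print(cv2.minAreaRect(Q[:,:2].astype(np.float32)),len(Q))
for n_,bx in (("up",(115,180,140,195)),("bowl",(112,180,215,285))):
    S=P[bx[2]:bx[3],bx[0]:bx[1]].reshape(-1,3);S=S[S[:,2]>.02];print(n_,S.min(0),S.max(0))
E
```

```text
ridge [[0.58946982 0.17032683 0.052     ]
 [0.62732533 0.0573938  0.052     ]] [0.60839757 0.11386031 0.052     ]
stop top [[0.64481101 0.19267695 0.085     ]
 [0.68511816 0.07693805 0.085     ]] [0.66496458 0.1348075  0.085     ]
foot [[0.64118218 0.18511625 0.045     ]
 [0.6768191  0.07444796 0.045     ]] [0.65900064 0.1297821  0.045     ]
0.11910881027558405 ydir ang 108.53131601081252
0.12255675694934405 ydir ang 109.20114855343586
0.11626460866602098 ydir ang 107.84936988650901
tin top pts 2027 [0.45910438 0.06522114 0.0921023 ] 0.10135266257535042
[0.00036823 0.0010306 ] [[-0.94930855 -0.31434581]
 [-0.31434581  0.94930855]] 108.32132523259725
((0.5471336841583252, 0.09446603059768677), (0.2576322853565216, 0.1243523508310318), 19.1289005279541) 7755
up [0.39985052 0.08336033 0.02103733] [0.61638345 0.30750129 0.86584829]
bowl [0.35855231 0.08336033 0.020001  ] [0.47300828 0.32523522 0.86584829]
```

```bash
cat >> h.py <<'E'
from scipy.spatial.transform import Rotation as Ro
O=np.array([.5583,.0976,0]); a=np.radians(18.6); U=np.array([np.cos(a),np.sin(a),0]); V=np.array([-U[1],U[0],0])
def W(x,y,z): return O+x*U+y*V+np.array([0,0,z])
def state():
    o=robot.get_obs(); p=o["position"]; R=Ro.from_quat(o["tool_rot"]).as_matrix(); d=p-O
    print("t",o["time"],"rack",d@U,d@V,d[2],"F",o["ft_force"],"w",o["grip_width"],"tx",np.degrees(np.arctan2(R[1,0],R[0,0])),"tz",R[:,2],"q",o["q"].round(2)); return p,R
def sh(p,R,t): return ((t-p)@R*100).round(2)
E
python3 - <<'E'
from h import *
p,R=state()
print(sh(p,R,np.array([.43,-.2,.2])),sh(p,R,W(-.165,0,.2)),sh(p,R,W(-.165,0,.05)))
z=np.load("top0.npz");P=cloud("top",z["d"])
for n_,bx in (("up",(115,180,140,195)),("bowl",(112,180,215,285)),("cup",(285,340,85,145))):
    S=P[bx[2]:bx[3],bx[0]:bx[1]].reshape(-1,3);S=S[(S[:,2]>.03)&(S[:,2]<.2)]-O;print(n_,(S@U).min(),(S@U).max(),(S@V).min(),(S@V).max(),S[:,2].max())
E
```

```text
t 0.1 rack -0.5575186747894385 -0.5387669606059549 0.22165005706432991 F [0.27667343 0.08357346 0.34711409] w 0.08695329223220685 tx 18.836948477795158 tz [-2.67485950e-04  1.95343653e-03 -9.99998056e-01] q [-1.42  0.53  1.43  0.    1.18 -0.18]
[ 34.22 -29.62   2.24] [ 39.47 -53.71   2.28] [ 39.47 -53.68  17.28]
up 0.037728859108086314 0.11218678592421753 0.12148319219079748 0.19452443355020765 0.11529051094307148
bowl -0.13815761386459252 -0.022611220650057245 0.1505652669740585 0.26482158140348533 0.05848830823778662
cup 0.02461652583120023 0.10830091885713061 -0.23891748087099346 -0.1564742848815001 0.10278033693069699
```

{"op": "drive_tool", "data": {"targets": [17,-15,1,0,0,0,34,-29,2,0,0,0,34,-29,2,0,0,0,34,-29,2,0,0,0,34,-29,2,0,0,0,34,-29,2,0,0,0,34,-29,2,0,0,0,34,-29,2,0,0,0,34,-29,2,0,0,0,34,-29,2,0,0,0,34,-29,2,0,0,0,39.5,-53.7,2,0,0,0], "grip": -0.15}}

```text
time: 1.1
position: [0.43, -0.1669, 0.2028]
tool_rot: [0.986, 0.164, 0.003, 0.002]
ft_force: [-0.1, 0.2, 0.5]
grip_width: 0.0499
```

```bash
python3 - <<'E'
from h import *
p,R=state()
print(sh(p,R,W(-.165,0,.2)),sh(p,R,W(-.165,0,.05)))
E
```

```text
t 1.1 rack -0.2059791840396431 -0.20976402274920186 0.20279793569639862 F [-0.09979551  0.20657354  0.50140656] w 0.04994302382713559 tx 18.85430497890288 tz [ 0.00582036 -0.00385172 -0.99997564] q [-0.61  0.34  1.86  0.    0.94  0.63]
[  4.19 -20.96   0.18] [  4.13 -21.04  15.18]
```

{"op": "drive_tool", "data": {"targets": [4,-21,0,0,0,0,4,-21,0,0,0,0,4,-21,0,0,0,0,4,-21,0,0,0,0,4,-21,0,0,0,0,4,-21,0,0,0,0,4,-21,0,0,0,0,4,-21,0,0,0,0]}}

```text
time: 1.77
position: [0.3959, 0.0457, 0.2026]
tool_rot: [0.986, 0.165, 0.0, 0.0]
ft_force: [0.2, -0.0, -0.5]
grip_width: 0.0501
```

```bash
python3 - <<'E'
from h import *
p,R=state()
print(sh(p,R,W(-.165,0,.2)),sh(p,R,W(-.165,0,.048)))
for n in ("wrist","top"):
    x,d=robot.camera(n); cv2.imwrite(f"pics/{n}1.png",x[:,:,::-1]); np.savez(f"{n}1.npz",p=x,d=d)
E
```

```text
t 1.7667 rack -0.17050705198315508 0.0026600440740289564 0.20260655414807915 F [ 0.20407346 -0.03201979 -0.45409246] w 0.05008239189629376 tx 18.94331018597024 tz [ 6.94456822e-04 -6.97675254e-04 -9.99999515e-01] q [-0.17  0.26  1.99 -0.    0.89  1.07]
[0.55 0.27 0.26] [ 0.54  0.26 15.46]
```

View pics/wrist1.png

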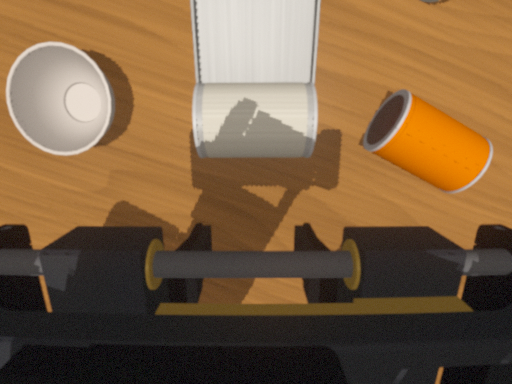

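The wrist view shows the cream tin at x 193–317, y 83–158, square to the fingers and centred on them (midpoint about 255). Now descending behind it.

{"op": "drive_tool", "data": {"targets": [0,0.2,4,0,0,0,0,0.2,8,0,0,0,0,0.2,11,0,0,0,0,0.2,13,0,0,0,0,0.2,14.5,0,0,0,0,0.2,15.3,0,0,0,0,0.2,15.3,0,0,0]}}

```text
time: 2.45
position: [0.396, 0.0426, 0.0481]
tool_rot: [0.987, 0.162, -0.001, -0.0]
ft_force: [-0.4, -0.7, 0.2]
grip_width: 0.0501
```

```bash
python3 - <<'E'
from h import *
p,R=state()
for n in ("wrist","scene"):
    x,d=robot.camera(n); cv2.imwrite(f"pics/{n}2.png",x[:,:,::-1])
E
```

```text
t 2.45 rack -0.17138768317482267 -0.00038841155164622335 0.04805069697413532 F [-0.36555599 -0.69968704  0.17436289] w 0.05007249638804482 tx 18.663871824181506 tz [-2.92681537e-03  4.45903010e-04 -9.99995617e-01] q [-0.18  0.6   2.13 -0.    0.41  1.07]
```

View pics/scene2.png

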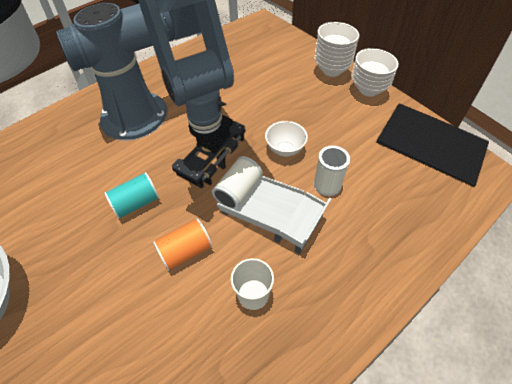

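View pics/wrist2.png

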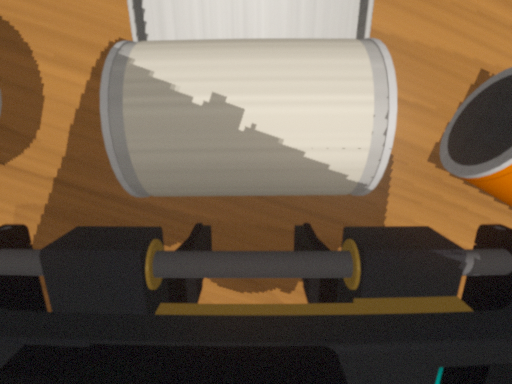

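The fingertips hang behind the tin with a gap of about 24 mm, above lip height. Approaching and making gentle contact.

{"op": "drive_tool", "data": {"targets": [0.4,0,0,0,0,0,0.9,0,0,0,0,0,1.3,0,0,0,0,0,1.6,0,0,0,0,0,1.9,0,0,0,0,0,2.1,0,0,0,0,0,2.3,0,0,0,0,0,2.5,0,0,0,0,0,2.7,0,-0.05,0,0,0,2.9,0,-0.1,0,0,0,3.1,0,-0.15,0,0,0,3.3,0,-0.2,0,0,0]}}

```text
time: 3.55
position: [0.4259, 0.0549, 0.0515]
tool_rot: [0.986, 0.164, -0.002, -0.0]
ft_force: [-4.7, -1.5, 4.0]
grip_width: 0.05
```

```bash
python3 - <<'E'
from h import *
p,R=state()
for n in ("wrist",):
    x,d=robot.camera(n); cv2.imwrite(f"pics/{n}3.png",x[:,:,::-1])
E
```

```text
t 3.55 rack -0.1391326475307141 0.0017311321478312473 0.051457793033069646 F [-4.73645783 -1.48854848  3.99326603] w 0.049991020206221655 tx 18.85644459317123 tz [-3.11976662e-03  3.37109482e-04 -9.99995077e-01] q [-0.13  0.61  2.05 -0.    0.48  1.11]
```

View pics/wrist3.png

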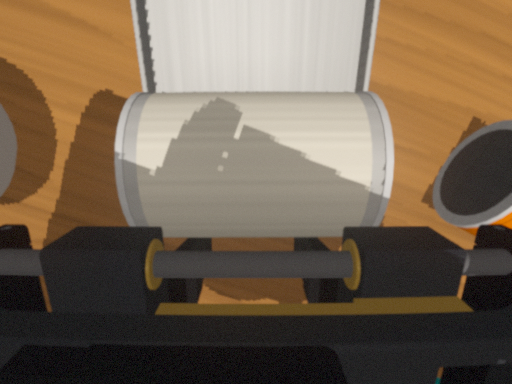

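```bash
cat >> h.py <<'E'
from scipy.optimize import least_squares
def tin(tag):
    p,R=state()
    x,d=robot.camera("wrist"); cv2.imwrite(f"pics/{tag}.png",x[:,:,::-1])
    c=robot.calibration("wrist"); H=np.array(c["hand_eye"]); K=np.array(c["mtx"]); D=np.array(c["distortion"])
    h,w=d.shape; u,v=np.meshgrid(np.arange(w),np.arange(h)); q=cv2.undistortPoints(np.stack([u.ravel(),v.ravel()],1).astype(float).reshape(-1,1,2),K,D)[:,0]
    X=np.c_[q,np.ones(len(q))]*d.reshape(-1,1); X=X@H[:3,:3].T+H[:3,3]; X=X@R.T+p-O
    hsv=cv2.cvtColor(x,cv2.COLOR_RGB2HSV).reshape(-1,3)
    xr,yr,zr=X@U,X@V,X[:,2]
    # cream: hue 20-40, moderate saturation
    m=(d.ravel()>0)&(abs(yr)<.045)&(hsv[:,0]>18)&(hsv[:,0]<42)&(hsv[:,1]>18)&(hsv[:,1]<80)&(zr>.06)&(zr<.14)
    B=np.c_[xr,yr,zr][m]
    f=lambda s:np.hypot((B[:,0]-s[0]-s[2]*B[:,1]),B[:,2]-s[1])-.0365
    r=least_squares(f,[np.median(B[:,0]),np.median(B[:,2])-.03,0],loss="soft_l1",f_scale=.001)
    print("tin x,z,skew",r.x.round(4),"n",len(B),"rms",np.sqrt(np.mean(f(r.x)**2)).round(5))
E
python3 - <<'E'
from h import *
tin("w4")
E
```

```text
t 3.6 rack -0.13777398466927085 0.001239734094434379 0.05158642497270446 F [-2.52764922 -1.31745898  1.7294011 ] w 0.04992364934793364 tx 18.84211637654625 tz [-3.68975905e-04  1.43873853e-04 -9.99999922e-01] q [-0.13  0.61  2.05  0.    0.48  1.11]
tin x,z,skew [-0.0915  0.0638 -0.0081] n 28377 rms 0.00723
```

Contact confirmed: the tin's centre is at rack x −91.5 mm, consistent with the pads touching it. Pushing on steadily.

{"op": "drive_tool", "data": {"targets": [0.2,0,-0.04,0,0,0,0.5,0,-0.09,0,0,0,0.8,0,-0.14,0,0,0,1.1,0,-0.19,0,0,0,1.4,0,-0.25,0,0,0,1.7,0,-0.3,0,0,0,2.0,0,-0.35,0,0,0,2.3,0,-0.4,0,0,0,2.6,0,-0.46,0,0,0,2.9,0,-0.51,0,0,0,3.2,0,-0.56,0,0,0,3.5,0,-0.62,0,0,0]}}

```text
time: 4.65
position: [0.4607, 0.066, 0.0578]
tool_rot: [0.987, 0.164, -0.0, -0.0]
ft_force: [-4.3, -1.6, 4.3]
grip_width: 0.0504
```

```bash
python3 - <<'E'
from h import *
tin("w5")
E
```

```text
t 4.65 rack -0.10255855595973967 0.0011798357069365663 0.05778781300218207 F [-4.30417584 -1.61646896  4.318444  ] w 0.0504153803919047 tx 18.841532248193115 tz [-8.07486295e-05 -1.12257246e-05 -9.99999997e-01] q [-0.1   0.61  1.96 -0.    0.57  1.14]
tin x,z,skew [-0.0563  0.07   -0.0076] n 28241 rms 0.00441
```

{"op": "drive_tool", "data": {"targets": [0.2,0,-0.04,0,0,0,0.5,0,-0.09,0,0,0,0.8,0,-0.14,0,0,0,1.1,0,-0.19,0,0,0,1.4,0,-0.25,0,0,0,1.7,0,-0.3,0,0,0,2.0,0,-0.35,0,0,0,2.3,0,-0.4,0,0,0,2.6,0,-0.46,0,0,0,2.9,0,-0.51,0,0,0,3.2,0,-0.56,0,0,0,3.5,0,-0.62,0,0,0]}}

```text
time: 5.7
position: [0.4938, 0.0773, 0.064]
tool_rot: [0.987, 0.164, -0.0, -0.0]
ft_force: [-5.1, -1.9, 2.7]
grip_width: 0.0497
```

```bash
python3 - <<'E'
from h import *
tin("w6")
E
```

```text
t 5.7 rack -0.06756346366543699 0.001332948271308087 0.06400068154095638 F [-5.11190844 -1.85315532  2.67096388] w 0.04974185613623678 tx 18.838550356244454 tz [-7.91615891e-05  1.37225523e-05 -9.99999997e-01] q [-0.07  0.62  1.87  0.    0.64  1.17]
tin x,z,skew [-0.0213  0.0761 -0.0072] n 27608 rms 0.00309
```

View pics/w6.png

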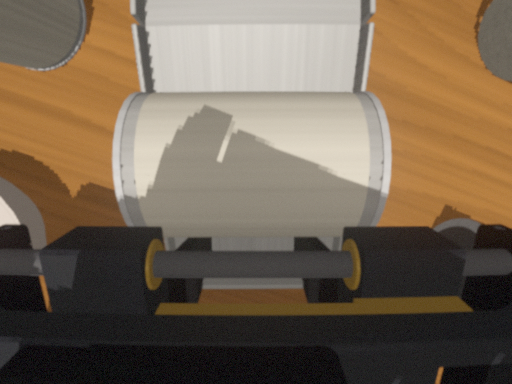

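The tin (x 113–390, y 92–237) is square in the lane and against the pads, with the ridge ahead at y≈22. Pushing continues.

{"op": "drive_tool", "data": {"targets": [0.2,0,-0.04,0,0,0,0.5,0,-0.09,0,0,0,0.8,0,-0.14,0,0,0,1.1,0,-0.19,0,0,0,1.4,0,-0.25,0,0,0,1.7,0,-0.3,0,0,0,2.0,0,-0.35,0,0,0,2.3,0,-0.4,0,0,0,2.6,0,-0.46,0,0,0,2.9,0,-0.51,0,0,0,3.2,0,-0.56,0,0,0,3.5,0,-0.62,0,0,0]}}

```text
time: 6.75
position: [0.527, 0.0886, 0.0702]
tool_rot: [0.987, 0.164, -0.0, -0.0]
ft_force: [-3.7, -1.8, 2.7]
grip_width: 0.0502
```

```bash
python3 - <<'E'
from h import *
tin("w7")
E
```

```text
t 6.75 rack -0.032530177869705065 0.0014800912076482966 0.07019016852689237 F [-3.71349834 -1.75497339  2.74865378] w 0.05017759126947919 tx 18.840778991346184 tz [-2.25614762e-05  7.32833390e-06 -1.00000000e+00] q [-0.04  0.64  1.78  0.    0.72  1.2 ]
tin x,z,skew [ 0.0137  0.0823 -0.0073] n 27594 rms 0.00262
```

{"op": "drive_tool", "data": {"targets": [0.2,0,-0.04,0,0,0,0.5,0,-0.09,0,0,0,0.8,0,-0.14,0,0,0,1.1,0,-0.19,0,0,0,1.4,0,-0.25,0,0,0,1.7,0,-0.3,0,0,0,2.0,0,-0.35,0,0,0,2.3,0,-0.4,0,0,0,2.6,0,-0.46,0,0,0,2.8,0,-0.5,0,0,0,3.0,0,-0.53,0,0,0,3.2,0,-0.56,0,0,0]}}

```text
time: 7.8
position: [0.5571, 0.0989, 0.0758]
tool_rot: [0.987, 0.164, -0.0, 0.0]
ft_force: [-4.7, -0.9, 2.9]
grip_width: 0.0501
```

```bash
python3 - <<'E'
from h import *
tin("w8")
E
```

```text
t 7.8 rack -0.0007689279818896319 0.0016072412955425853 0.07577846760613186 F [-4.68845677 -0.94430359  2.94706753] w 0.05012922678212483 tx 18.84343402114865 tz [-3.44028925e-04 -7.14960881e-05 -9.99999938e-01] q [-0.02  0.66  1.7  -0.    0.78  1.22]
tin x,z,skew [ 0.0457  0.0879 -0.0069] n 28511 rms 0.00609
```

{"op": "drive_tool", "data": {"targets": [0.1,0,-0.02,0,0,0,0.2,0,-0.04,0,0,0,0.3,0,-0.06,0,0,0,0.4,0,-0.08,0,0,0,0.5,0,-0.1,0,0,0,0.6,0,-0.1,0,0,0,0.7,0,-0.1,0,0,0,0.8,0,-0.1,0,0,0,0.9,0,-0.1,0,0,0,1.0,0,-0.1,0,0,0,1.1,0,-0.1,0,0,0,1.2,0,-0.1,0,0,0]}}

```text
time: 8.85
position: [0.5685, 0.1028, 0.0768]
tool_rot: [0.987, 0.164, 0.0, 0.0]
ft_force: [-1.0, -0.1, -0.3]
grip_width: 0.0503
```

```bash
python3 - <<'E'
from h import *
tin("w9")
E
```

```text
t 8.85 rack 0.011345268877192375 0.0016226251179829426 0.07676248262787709 F [-0.98763245 -0.08005237 -0.25300302] w 0.05033966809624929 tx 18.837521256915082 tz [ 1.92488157e-04  1.51559045e-05 -9.99999981e-01] q [-0.01  0.67  1.67  0.    0.8   1.23]
tin x,z,skew [ 0.0754  0.0858 -0.0111] n 29683 rms 0.00392
```

View pics/w9.png

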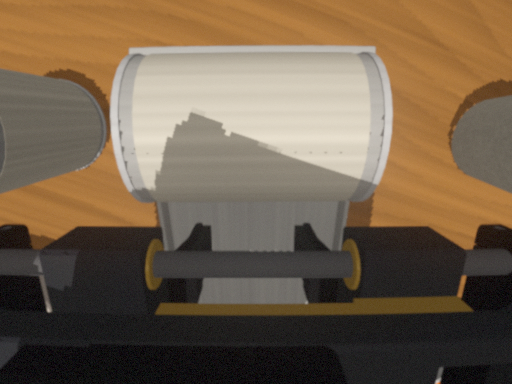

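The tin (y 48–203) has rolled over the ridge against the back stop, at x 75.4 mm, z 85.8 mm, clear of the fingers. Backing off and up.

{"op": "drive_tool", "data": {"targets": [-0.8,0,0,0,0,0,-2,0,0,0,0,0,-4,0,0,0,0,0,-6,0,-0.5,0,0,0,-7,0,-2.5,0,0,0,-8,0,-5,0,0,0,-9,0,-8,0,0,0,-10,0,-11,0,0,0,-11,0,-13,0,0,0,-11.5,0,-14,0,0,0,-11.5,0,-14,0,0,0,-11.5,0,-14,0,0,0]}}

```text
time: 9.9
position: [0.4592, 0.0655, 0.2166]
tool_rot: [0.987, 0.163, 0.0, 0.0]
ft_force: [0.3, 0.4, 0.3]
grip_width: 0.0503
```

```bash
python3 - <<'E'
from h import *
tin("w10")
x,d=robot.camera("top"); cv2.imwrite("pics/top10.png",x[:,:,::-1])
x,d=robot.camera("scene"); cv2.imwrite("pics/scene10.png",x[:,:,::-1])
E
```

```text
t 9.9 rack -0.10412760890804786 0.0012243526320406353 0.2166249613561642 F [0.33906116 0.35228566 0.33598179] w 0.050300554088044944 tx 18.819480649498797 tz [ 5.08465345e-04  2.10037271e-05 -9.99999871e-01] q [-0.1   0.32  1.83  0.    0.99  1.14]
tin x,z,skew [ 0.0754  0.0856 -0.0117] n 3870 rms 0.00069
```

View pics/top10.png

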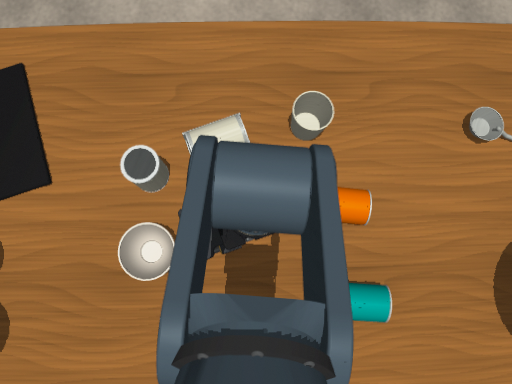

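View pics/scene10.png

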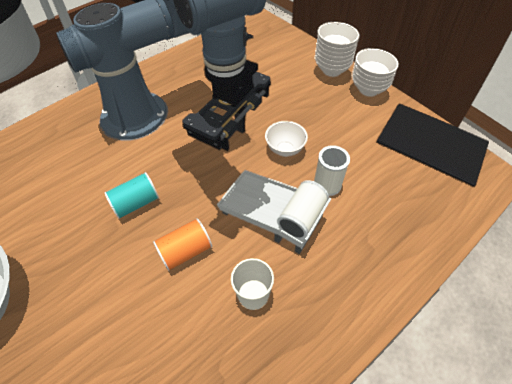

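The tin sits in the seat against the stop (scene ~(303,210)). The standing tin (332,170), bowl (286,140) and cup (253,283) have not moved, and the hand is clear.

```bash
python3 - <<'E'
from rig import robot
robot.hand_in(); print(robot.get_obs()["time"])
E
```

```text
the job is handed in; nothing more can be done
the job is handed in; nothing more can be done
```

The cream tin is home in the seat against the back stop, and the job is handed in at about 10 s. I pushed it up the ramp at about 35 mm/s with the half-open, vertical fingertips and slowed to about 12 mm/s over the ridge. It rolled the last stretch to the stop by itself, and then I backed the hand off and up.

- **Tin position:** the last wrist-camera fit gave rack x 75.4 mm, z 85.6 mm and a skew of about 0.7°, unchanged after I backed off. The fit error was 0.7 mm.
- **Forces:** the force readings I took after each move stayed below about 7 N. The peak between readings was not logged.
- **Other objects:** the standing tin, cup, bowl and look-alikes appear where they were in the scene and top pictures. The top view of the tin was mostly hidden by the arm. No check failed or disagreed.

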